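# Return the card tray under the sorting rack and bolt it

## Task

Put the loose grey card tray back into the bottom bay of the sorting rack: slide it in under the overhanging decks, pull tab outwards, until it is fully home against the back. Then slide the steel bolt beside the mouth fully shut in front of it so that the tray cannot come out, and leave the other things on the desk where they are.

Things in the scene. Friction and masses are not known exactly. Their poses are not given: they have to be found in the camera images.
- rack: white and clear sorting rack fixed to the desk, 148 mm wide, 156 deep, 226 tall. Origin: on the desk, middle of the mouth of its bottom bay; +x points into the bay, -y right looking in. The desk is the bay's floor: side walls 132 mm apart, x = 0 to 144 mm; back stop at x = 132 mm; deck above at z = 75 mm. Beside the mouth (-y) a slide bolt in a bracket reaching y = -152 mm
- rack_edge (a point): middle of the front edge of the deck over the bay, at x = -12, z = 75 mm in the rack's frame; axes as the rack's. The rack's decks and lips overhang the mouth along this edge, y = -74 to 74 mm, from z = 75 up to 226 mm, so a hand pinching the tab or bolt there must lean back, out of the mouth
- tray: loose grey open card tray, 130 mm long (x), 120 wide, 40 high, about 0.3 kg, full of cards, flat on the desk. Origin: under the middle of this body, at desk height. On its front (x = -65 mm) an upright pull tab, 12 mm thick (y), x = -65 to -115, z = 18 to 60 mm. Fully home its back touches the bay's back stop: its origin is then at x = 67, y = 0 mm in the rack's frame
- tray_tab (a point): the place to pinch the tray's tab: 30 mm in front of the tray's front, 45 mm above its underside; axes as the tray's, the tab's flat sides face y
- bolt (a joint): travel of the steel slide bolt, m: 0 drawn back (to the rack's -y), 0.045 fully shut (towards +y). It stays where left; friction about 1.5 N. Its bar is 70 mm long, z = 13 to 29, x = -18 to -4 mm in the rack's frame; drawn back its end is at y = -79 mm, shut at y = -34 mm, in front of the tray's corner; under 0.012 it clears the mouth
- bolt_fin (a point): middle of the bolt's handle, an upright plate fin 8 mm thick (y), from x = -18 to -60 mm, z = 14 to 60 mm in the rack's frame; this point is at x = -39, y = -114 plus the travel, z = 45 mm there; axes as the rack's
- punch: two-hole paper punch with a blue lever, 115 x 75 mm, 65 mm high, on a thin green cutting mat; a bystander, leave alone. Origin: centre of its underside
- stapler: black stapler with a steel top, 130 x 36 mm, 40 mm high; a bystander, leave alone. Origin: centre of its underside
- tape: black tape dispenser, 140 x 60 mm, 75 mm high; a bystander, leave alone. Origin: centre of its underside
- pens: dark round pen pot, 76 mm across, 95 mm high with pens to 155 mm; a bystander, leave alone. Origin: centre of its underside
- stamp: small wooden rubber stamp, 60 x 30 mm, 58 mm high with its knob; a bystander, leave alone. Origin: centre of its underside
- eraser: white eraser, 60 x 26 mm, 14 mm high; a bystander, leave alone. Origin: centre of its underside

How it is judged:
By the outcome, as a careful person would: the job done as asked, in the order asked, and still so for the second after the job is handed in, with the robot touching nothing.
It also fails if it takes over 61 s, if anything falls off the work surface, if the arm or the gripper's body presses on something with over 40 N, if the wrist force passes 120 N, or if a joint passes its speed limit or range.

## Robot

A 6-joint arm with a two-finger parallel gripper is mounted at the origin on the work surface. World frame = base frame: x ahead of the robot, y to its left, z up, the work surface at z = 0. Lengths are in mm, angles in rad, forces in N, time in s.
With the tool pointing down it reaches from about 275 to 750 mm from the base axis. Payload 10.2 kg.
Tool frame: the origin (TCP) lies at the very end of the fingers, on their centre line; the grasp point (between the pads) lies 19 mm behind it; z points along the fingers, y is the direction in which the jaws open and shut (so a half turn about z gives the same grasp; the last joint's range is limited). The gripper opens to 85 mm and grips with 20 to 120 N. Pads are 22 mm wide; open, the fingers measure 114 mm over their backs; the gripper's body (76 mm by 85 mm) begins 54 mm behind the grasp point. The pads swing forward as they close: fully open they stand 13 mm farther back than shut.
Start: joints at [1.123, 0.313, 1.498, -0, 1.331, -0.223], TCP at [117.041, 511.793, 204.494] pointing down, gripper open.
Joint ranges: [-2.94, 2.94], [-0.97, 2.17], [0.19, 2.56], [-1.23, 4.37], [0.02, 3.11], [-2.88, 2.88]. Speed limits (rad/s): [2.39, 2.39, 3.01, 3.14, 3.14, 3.14].

## Interface

Orientations are given as a rotation vector (axis times angle).
In Python, from rig import * gives the robot as it stands.
- The arm moves only by the tool play_rows, never from a script. Its argument "commands" is a list of rows, each a list of 5 numbers: the opening, from 0 (shut) to 1 (fully open), then the shift along the tool's x, y, z in cm, then the turn about the tool's z in rad. In form: [[fingers, dx, dy, dz, roll], ...]. A call has 1 to 10 rows; each row shifts and turns the pose as measured when the row begins, along the tool's axes as they then stand; what a row does not reach is not made up. A row lasts 1/12 s, in which the tool goes at most 41.7 mm and 7.16 degrees, less where a joint would pass 70% of its speed; a pose out of reach is approached as far as the arm can. A call with a gripper value outside its range is refused whole. The fingers move at their own pace and stop on an object; "squeeze" is the grip in N (left out, the last holds). Time passes only in rows, so rows that do not move let the fingers close. It gives the time, the measured TCP pose, the force and the opening at its end, in the units of the state.
- state(): the state, without advancing time (a new reading comes with each control period).
- read_camera(name): name is "side" or "top"; returns the picture (480x640x3 uint8, red, green, blue); there is no depth.
- camera_params(name): a dict with "mtx" (3x3 intrinsics, pixels), "k1" (the pictures are not rectified: a ray, as slopes to the right and down, at radius r is drawn at 1 + k1 r^2 times it, then the intrinsics apply), "R" (3x3) and "t" (3): a world point X has camera coordinates R X + t. Camera axes: x right, y down, z forward; pixel columns grow to the right and rows downward; lengths in mm; the calibration is good to about 2 mm. A picture is of the moment at which its call begins. camera_params takes no time and is no camera call.
- hand_in(): hands the job in, once; it reports no verdict.
The state is a dict: "time_s": time; "q": joint angles; "joint_velocities": joint speeds; "joint_efforts": joint torques, N m; "ee_pos": TCP position; "tcp_rot": TCP orientation; "contact_force": force on the tool from outside, world axes, zero at the start; "moment": the same for the moment, N m; "finger_gap": opening from 0.0 (shut) to 1.0 (fully open).
Only numpy, scipy, OpenCV 4.12 (cv2) and the standard library are available. Lean on these libraries where they do the work, as an engineer would, in place of code of your own. Each camera call takes 0.05 s, during which the arm holds its last target. There are 200 camera calls.

## Working session

There is one attempt and no reset: what is moved stays moved. The work goes in short steps, Python scripts to look and compute and a tool call to move; the robot and the scene stay as the last step left them, time stands still between calls to the robot, and variables do not carry over. Pictures are saved under pics/ and viewed, about 8 in all and at most 12, crops included, and the job is handed in when it is done.

Besides the shell and the picture viewer there is one more tool, called after ">>>" by a JSON object that holds its "method" and its "body", one argument or row to a line. play_rows: Moves the arm, as the interface text tells. Its arguments: {"type":"object","properties":{"commands":{"type":"array","items":{"type":"array","items":{"type":"number"}}},"squeeze":{"type":"number"}},"required":["commands"]}

```bash
mkdir -p pics; ls; python3 - <<'E'
from rig import *
import cv2
for n in ("side","top"):
    im=read_camera(n); cv2.imwrite(f"pics/{n}0.png",im[:,:,::-1])
    p=camera_params(n); print(n,p)
print(state())
E
```

```text
pics
side {'mtx': array([[472.06891537,   0.        , 325.17826715],
       [  0.        , 472.06891537, 238.98581092],
       [  0.        ,   0.        ,   1.        ]]), 'k1': -0.0039763058095522216, 'R': array([[ 0.70277449, -0.71126183, -0.01465039],
       [-0.50571026, -0.48497967, -0.7134787 ],
       [ 0.50036502,  0.50882348, -0.70052374]]), 't': array([-397.22924558,  329.97754439,  945.99809882])}
top {'mtx': array([[513.30901903,   0.        , 320.7750679 ],
       [  0.        , 513.30901903, 245.95288262],
       [  0.        ,   0.        ,   1.        ]]), 'k1': -0.0656852870375368, 'R': array([[-9.98164970e-04, -9.99995545e-01,  2.81309307e-03],
       [-9.97146291e-01,  7.82961057e-04, -7.54894783e-02],
       [ 7.54869394e-02, -2.88041628e-03, -9.97142630e-01]]), 't': array([ -40.40029764,  578.95844137, 1458.80352618])}
{'time_s': 0.1, 'q': array([ 1.12262407e+00,  3.13433290e-01,  1.49833925e+00, -2.32825027e-05,
        1.33104250e+00, -2.23382821e-01]), 'joint_velocities': array([ 0.00026539, -0.00356655, -0.00155285,  0.00044191, -0.00054284,
       -0.00245766]), 'joint_efforts': array([ 2.36084052e-03, -4.12894428e+01, -2.60144860e+01, -1.45451913e-04,
        2.94832047e-03, -2.50543927e-06]), 'ee_pos': array([116.91504645, 511.54506027, 203.98048201]), 'tcp_rot': array([-3.52303980e-01, -3.12139176e+00,  1.82438441e-03]), 'contact_force': array([-0.25834733, -0.01223183, -0.24604805]), 'moment': array([-0.02777103,  0.00080012, -0.00531904]), 'finger_gap': 0.9985501560541096}
```

View pics/top0.png

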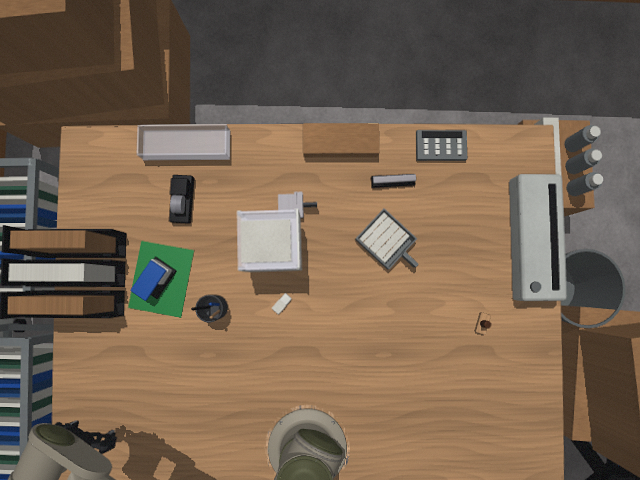

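View pics/side0.png

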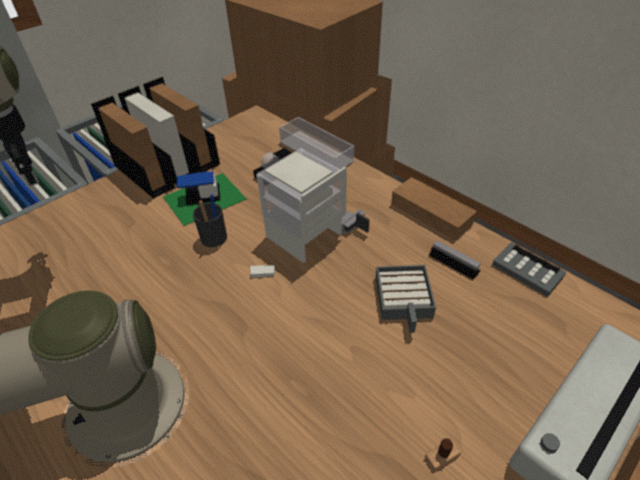

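The top view shows the rack at about (270,240) with its mouth facing right (world -y) and the bolt at about (308,205). The tray is at (386,240) with its tab at (412,263), pointing down-right. I'll enlarge both.

```bash
python3 - <<'E'
import cv2,numpy as np
t=cv2.imread("pics/top0.png");s=cv2.imread("pics/side0.png")
a=cv2.resize(t[180:310,225:425],(800,520),interpolation=cv2.INTER_CUBIC)
b=cv2.resize(s[140:340,245:445],(800,800),interpolation=cv2.INTER_CUBIC)[:,:]
b=cv2.resize(s[145:295+45,250:450],(780,760),interpolation=cv2.INTER_CUBIC)
b=cv2.resize(s[190:340,250:450],(800,600),interpolation=cv2.INTER_CUBIC)
cv2.imwrite("pics/ta.png",a);cv2.imwrite("pics/sb.png",b)
E
```

```text
(no output)
```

View pics/ta.png

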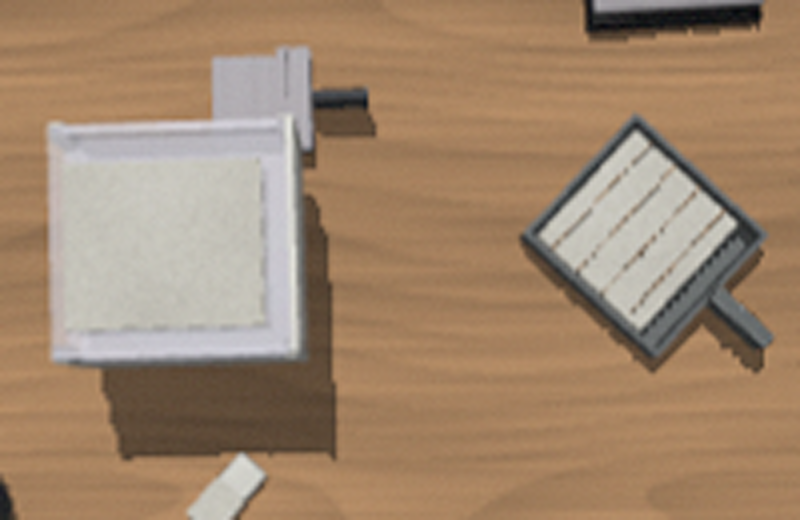

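View pics/sb.png

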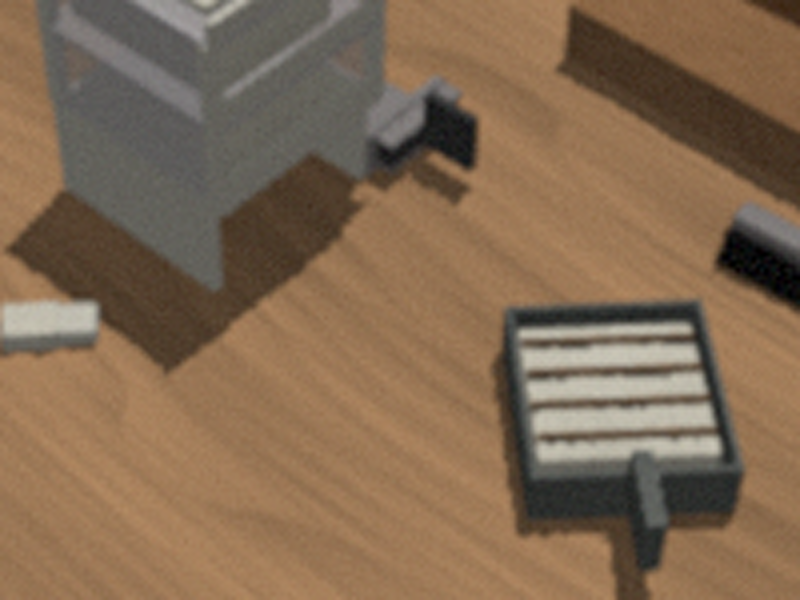

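The crops (4x) show the tray rim corners, the tab top edge, the fin top edge at about (315–367,98) in the top crop, and the rack's feet and top corners. The bolt is drawn back. Next I'll fit the poses and check heights by two-view triangulation.

```bash
cat > h.py <<'E'
import numpy as np
from scipy.optimize import least_squares
from scipy.spatial.transform import Rotation as Ro
from rig import *
P={n:camera_params(n) for n in("side","top")}
def proj(n,X):
    p=P[n];c=p["R"]@np.asarray(X,float)+p["t"];s=c[:2]/c[2]
    s=s*(1+p["k1"]*(s@s)); m=p["mtx"];return np.array([m[0,0]*s[0]+m[0,2],m[1,1]*s[1]+m[1,2]])
def tri(a,b): # top px, side px
    r=least_squares(lambda X:np.r_[proj("top",X)-a,proj("side",X)-b],[400,0,50]);return r.x,np.abs(r.fun).max()
def W(p,l): c,s=np.cos(p[2]),np.sin(p[2]);return np.array([p[0]+c*l[0]-s*l[1],p[1]+s*l[0]+c*l[1],l[2]])
def fit(obs,p0):
    f=lambda p:np.concatenate([proj(n,W(p,l))-px for n,l,px in obs])
    r=least_squares(f,p0,loss="soft_l1",x_scale=[100,100,1]);return r.x,r.fun.reshape(-1,2).round(1)
E
python3 - <<'E'
from h import *
T=lambda u,v:np.array([225+(u+.5)/4-.5,180+(v+.5)/4-.5])
S=lambda u,v:np.array([250+(u+.5)/4-.5,190+(v+.5)/4-.5])
C=dict(bl=(T(522,238),S(505,308)),br=(T(636,116),S(697,303)),fr=(T(765,235),S(742,468)),fl=(T(655,349),S(525,476)),tabend=(T(768,341),S(655,528)),tabroot=(T(716,291),S(641,455)),
 finroot=(T(315,97),S(430,90)),fintip=(T(367,97),S(475,118)))
for k,v in C.items():
    x,e=tri(*v);print(k,x.round(1),round(e,2))
loc=dict(bl=(65,60,40),br=(65,-60,40),fr=(-65,-60,40),fl=(-65,60,40),tabend=(-115,0,60),tabroot=(-65,0,60))
o=[(n,loc[k],C[k][i]) for k in loc for i,n in enumerate(("top","side"))]
p,r=fit(o,[430,-190,2.3]);print("tray",p,r.tolist(),"tab",W(p,(-95,0,45)))
o=[("top",(144,-74,226),T(50,124)),("top",(144,74,226),T(54,361)),("top",(-12,74,226),T(303,359)),("top",(-12,-74,226),T(292,117)),
("side",(0,74,0),S(220,290)),("side",(144,74,0),S(66,190)),("top",(-60,-114,60),C["fintip"][0]),("side",(-60,-114,60),C["fintip"][1]),("top",(-18,-114,60),C["finroot"][0])]
p,r=fit(o,[430,10,1.57]);print("rack",p,r.tolist(),"fin",W(p,(-39,-114,45)))
E
```

```text
bl [ 598.1 -140.    39.6] 0.43
br [ 684.9 -221.2   37.4] 0.17
fr [ 599.6 -313.7   37.8] 0.11
fl [ 514.8 -230.5   35.1] 1.22
tabend [ 522.  -310.2   55.5] 0.28
tabroot [ 557.4 -274.2   53.5] 0.3
finroot [695.    8.   64.4] 0.09
fintip [696.1 -29.4  61.9] 0.43
tray [ 598.40703465 -226.77869288    0.81990011] [[-0.2, -0.7], [-0.7, -0.6], [-0.4, -0.6], [0.4, -1.3], [0.8, 0.4], [0.2, 0.2], [0.1, 2.6], [1.0, 0.5], [0.3, 0.9], [0.2, -0.5], [0.2, 1.3], [-0.3, -1.0]] tab [ 533.58908193 -296.23107229   45.        ]
rack [582.07862549  24.60939718   1.6028883 ] [[-0.8, 0.4], [-0.6, 0.3], [0.0, -1.3], [1.0, 0.0], [-1.2, 1.1], [-0.4, -0.1], [1.1, -0.9], [0.7, 0.6], [-0.7, -0.4]] fin [697.27129879 -10.71266417  45.        ]
```

Heights check out to within about 5 mm (rim about 38, tab about 55, fin about 62). Rows only allow roll, so the tool stays vertical. My plan is to pinch the tab near its outer end and slide the tray most of the way in. Then I'll push it home, and push the bolt, with the back or side of one finger of the open gripper, so the gripper's body stays clear of the overhang. First I'll go over to the tab.

>>> {"method": "play_rows", "body": {
  "commands": [
    [1,-2.25,-2.7,0,0],
    [1,-2.25,-2.7,0,0],
    [1,-2.25,-2.7,0,0],
    [1,-2.25,-2.7,0,0],
    [1,-2.25,-2.7,0,0],
    [1,-2.25,-2.7,0,0],
    [1,-2.25,-2.7,0,0],
    [1,-2.25,-2.7,0,0],
    [1,-2.25,-2.7,0,0],
    [1,-2.25,-2.7,0,0]
  ]
}}

```text
time_s: 0.93
ee_pos: [277.4, 188.2, 200.7]
tcp_rot: [-0.334, -3.12, 0.007]
contact_force: [0.6, -0.4, 0.8]
finger_gap: 0.998
```

>>> {"method": "play_rows", "body": {
  "commands": [
    [1,-2.25,-2.7,0,0],
    [1,-2.25,-2.7,0,0],
    [1,-2.25,-2.7,0,0],
    [1,-2.25,-2.7,0,0],
    [1,-2.25,-2.7,0,0],
    [1,-2.25,-2.7,0,0],
    [1,-2.25,-2.7,0,0],
    [1,-2.25,-2.7,0,0],
    [1,-2.25,-2.7,0,0],
    [1,-2.25,-2.7,0,0]
  ]
}}

```text
time_s: 1.77
ee_pos: [442.4, -141.8, 200.6]
tcp_rot: [-0.34, -3.12, 0.005]
contact_force: [0.3, 1.7, 0.6]
finger_gap: 1.002
```

>>> {"method": "play_rows", "body": {
  "commands": [
    [1,0,0,0,0.12],
    [1,0,0,0,0.12],
    [1,0,0,0,0.12],
    [1,0,0,0,0.12],
    [1,0,0,0,0.12],
    [1,0,0,0,0.12],
    [1,0,0,0,0.12],
    [1,0,0,0,0.12],
    [1,0,0,0,0.12],
    [1,0,0,0,0.12]
  ]
}}

```text
time_s: 2.6
ee_pos: [442.7, -148.6, 195.9]
tcp_rot: [-2.095, -2.329, 0.01]
contact_force: [-0.6, -0.1, -0.1]
finger_gap: 1.003
```

```bash
cat >> h.py <<'E'
def go(x,y,z,a):
    s=state();R=Ro.from_rotvec(s["tcp_rot"]).as_matrix();c=np.arctan2(R[1,0],R[0,0])
    d=R.T@(np.array([x,y,z])-s["ee_pos"])
    print("t",s["time_s"],"pos",s["ee_pos"].round(1),"ang",round(c,3),"zax",R[:,2].round(3),"F",s["contact_force"].round(1),"gap",round(s["finger_gap"],3),"q6",s["q"][5].round(2))
    print("tool cm",(d/10).round(2),"roll",round((c-a+np.pi)%(2*np.pi)-np.pi,3))
E
python3 -c "
from h import *
p=[598.4,-226.8,.82]; print(W(p,(-100,0,0)))
go(*W(p,(-100,0,0))[:2],120,.82)"
```

```text
[ 530.17787927 -299.91458297    0.        ]
t 2.6 pos [ 442.7 -148.6  195.9] ang 1.677 zax [-0.011  0.001 -1.   ] F [-0.6 -0.1 -0.1] gap 1.003 q6 -0.68
tool cm [-15.99   7.18   7.48] roll 0.857
```

>>> {"method": "play_rows", "body": {
  "commands": [
    [1,-4,1.8,0,0],
    [1,-4,1.8,0,0],
    [1,-4,1.8,0,0],
    [1,-4,1.8,0,0],
    [1,0,0,1.5,0.12],
    [1,0,0,1.5,0.12],
    [1,0,0,1.5,0.12],
    [1,0,0,1.5,0.12],
    [1,0,0,1.5,0.12],
    [1,0,0,0,0.12]
  ]
}}

```text
time_s: 3.43
ee_pos: [527.4, -300.3, 111.1]
tcp_rot: [-2.801, -1.397, 0.018]
contact_force: [-0.5, -0.4, -0.8]
finger_gap: 1.0
```

>>> {"method": "play_rows", "body": {
  "commands": [
    [1,0,0,0,0.12],
    [1,0,0,0,0]
  ]
}}

```text
time_s: 3.6
ee_pos: [526.5, -299.7, 108.9]
tcp_rot: [-2.883, -1.212, 0.022]
contact_force: [-0.1, 0.6, -0.1]
finger_gap: 1.002
```

```bash
python3 - <<'E'
from h import *
import cv2
p=[598.4,-226.8,.82]
go(*W(p,(-100,0,0))[:2],26,.82)
s=state()["ee_pos"];print("tcp px",proj("top",s),proj("side",s))
a=read_camera("top")[150:350,300:500,::-1];b=read_camera("side")[190:390,330:530,::-1]
cv2.imwrite("pics/c1.png",cv2.resize(np.hstack([a,b]),(800,400),interpolation=cv2.INTER_CUBIC))
E
```

```text
t 3.6 pos [ 526.5 -299.7  108.9] ang 0.796 zax [-0.019  0.008 -1.   ] F [-0.1  0.6 -0.1] gap 1.002 q6 0.07
tool cm [0.3  0.43 8.28] roll -0.024
tcp px [416.167511   262.68988895] [413.91628546 302.2000837 ]
```

View pics/c1.png

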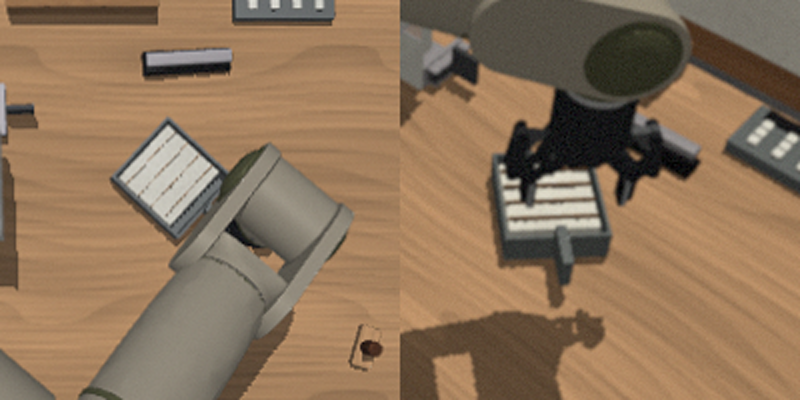

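```bash
python3 - <<'E'
from h import *
s=state()["ee_pos"]
for h in range(0,260,20):
    X=s+[0,0,h]; a=(proj("side",X)-[330,190])*2+[400,0]; b=(proj("top",X)-[300,150])*2
    print(h,a.round(),b.round(), [((proj("top",X+[0,d,0])-[300,150])*2).round().tolist() for d in (70,-70)] if h%80==0 else "")
E
```

```text
0 [568. 224.] [233. 225.] [[181.0, 225.0], [284.0, 225.0]]
20 [570. 212.] [235. 225.] 
40 [573. 199.] [238. 224.] 
60 [575. 187.] [241. 223.] 
80 [578. 173.] [244. 222.] [[190.0, 223.0], [299.0, 222.0]]
100 [580. 160.] [247. 222.] 
120 [583. 146.] [251. 221.] 
140 [586. 131.] [254. 220.] 
160 [589. 116.] [258. 219.] [[200.0, 220.0], [315.0, 219.0]]
180 [592. 101.] [261. 219.] 
200 [595.  85.] [265. 218.] 
220 [598.  68.] [269. 217.] 
240 [601.  51.] [273. 216.] [[211.0, 216.0], [334.0, 216.0]]
```

The view shows the hand over the tab, with the wrist housing about 185 mm above the TCP and about ±70 mm wide. I'll keep the tool at rack x ≤ -88. Now I'll descend and pinch.

>>> {"method": "play_rows", "body": {
  "commands": [
    [1,0.3,0.4,1.5,-0.02],
    [1,0,0,1.5,0],
    [1,0,0,1.5,0],
    [1,0,0,1.5,0],
    [1,0,0,1.0,0],
    [1,0,0,0.7,0],
    [1,0,0,0,0]
  ]
}}

```text
time_s: 4.28
ee_pos: [532.2, -301.1, 31.9]
tcp_rot: [-2.855, -1.292, 0.017]
contact_force: [0.8, -0.9, -0.1]
finger_gap: 0.998
```

```bash
python3 -c "
from h import *
p=[598.4,-226.8,.82]
go(*W(p,(-100,0,0))[:2],26,.82)"
```

```text
t 4.2833 pos [ 532.2 -301.1   31.9] ang 0.85 zax [-0.013  0.003 -1.   ] F [ 0.8 -0.9 -0.1] gap 0.998 q6 0.02
tool cm [-0.04 -0.23  0.59] roll 0.03
```

>>> {"method": "play_rows", "body": {
  "commands": [
    [0.6,0,-0.2,0.5,0.03],
    [0,0,0,0,0],
    [0,0,0,0,0],
    [0,0,0,0,0],
    [0,0,0,0,0],
    [0,0,0,0,0],
    [0,0,0,0,0],
    [0,0,0,0,0]
  ],
  "squeeze": 40
}}

```text
time_s: 4.95
ee_pos: [532.4, -301.2, 30.8]
tcp_rot: [-2.875, -1.26, 0.013]
contact_force: [0.8, 0.2, -1.9]
finger_gap: 0.115
```

```bash
python3 - <<'E'
from h import *
rk=[582.1,24.6,1.603]
X=W(rk,(-205,0,0));print(X)
go(X[0],X[1],26,1.603)
E
```

```text
[ 588.70061198 -180.29370884    0.        ]
t 4.95 pos [ 532.4 -301.2   30.8] ang 0.826 zax [-0.009 -0.001 -1.   ] F [ 0.8  0.2 -1.9] gap 0.115 q6 0.04
tool cm [12.71 -4.05  0.42] roll -0.777
```

>>> {"method": "play_rows", "body": {
  "commands": [
    [0,0,0,0,-0.08],
    [0,0,0,0,-0.08],
    [0,0,0,0,-0.08],
    [0,0,0,0,-0.08],
    [0,0,0,0,-0.08],
    [0,0,0,0,-0.08],
    [0,0,0,0,-0.08],
    [0,0,0,0,-0.08],
    [0,0,0,0,-0.08],
    [0,0,0,0,-0.08]
  ]
}}

```text
time_s: 5.78
ee_pos: [534.7, -301.5, 30.6]
tcp_rot: [-2.121, -2.316, 0.004]
contact_force: [1.2, 0.1, -1.2]
finger_gap: 0.116
```

```bash
python3 - <<'E'
from h import *
rk=[582.1,24.6,1.603]
X=W(rk,(-205,0,0))
go(X[0],X[1],26,1.603)
E
```

```text
t 5.7833 pos [ 534.7 -301.5   30.6] ang 1.659 zax [-0.002 -0.001 -1.   ] F [ 1.2  0.1 -1.2] gap 0.116 q6 -0.79
tool cm [11.6   6.45  0.43] roll 0.056
```

>>> {"method": "play_rows", "body": {
  "commands": [
    [0,1.7,0.9,0,0.01],
    [0,1.7,0.9,0,0.01],
    [0,1.7,0.9,0,0.01],
    [0,1.7,0.9,0,0.01],
    [0,1.7,0.9,0,0.01],
    [0,1.7,0.9,0,0.01],
    [0,1.4,0.9,0,0],
    [0,0,0,0,0]
  ]
}}

```text
time_s: 6.45
ee_pos: [591.4, -181.1, 30.6]
tcp_rot: [2.186, 2.253, -0.012]
contact_force: [1.2, 1.8, -0.2]
finger_gap: 0.117
```

```bash
python3 - <<'E'
from h import *
import cv2
rk=[582.1,24.6,1.603]
X=W(rk,(-205,0,0))
go(X[0],X[1],30,1.603)
a=read_camera("top")[180:300,230:430,::-1];b=read_camera("side")[175:355,240:440,::-1]
cv2.imwrite("pics/d1.png",cv2.resize(a,(800,480),interpolation=cv2.INTER_CUBIC))
cv2.imwrite("pics/d2.png",cv2.resize(b[:150],(800,600),interpolation=cv2.INTER_CUBIC))
E
```

```text
t 6.45 pos [ 591.4 -181.1   30.6] ang 1.601 zax [-0.003 -0.007 -1.   ] F [ 1.2  1.8 -0.2] gap 0.117 q6 -0.51
tool cm [ 0.09 -0.27  0.06] roll -0.002
```

View pics/d1.png

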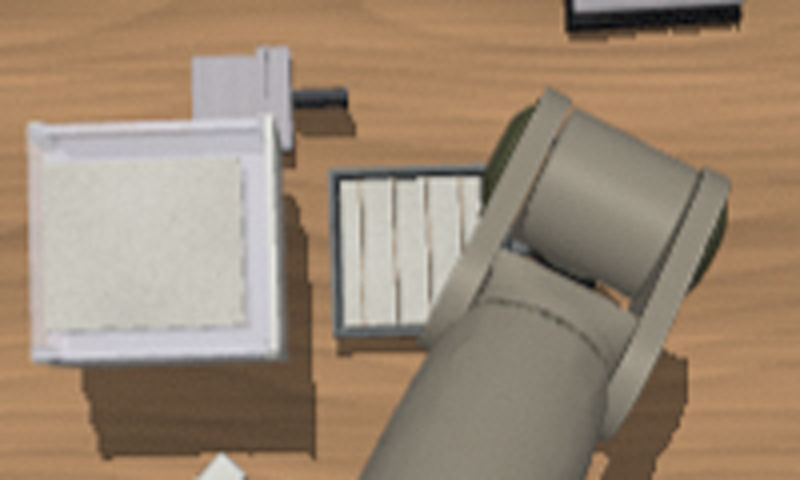

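View pics/d2.png

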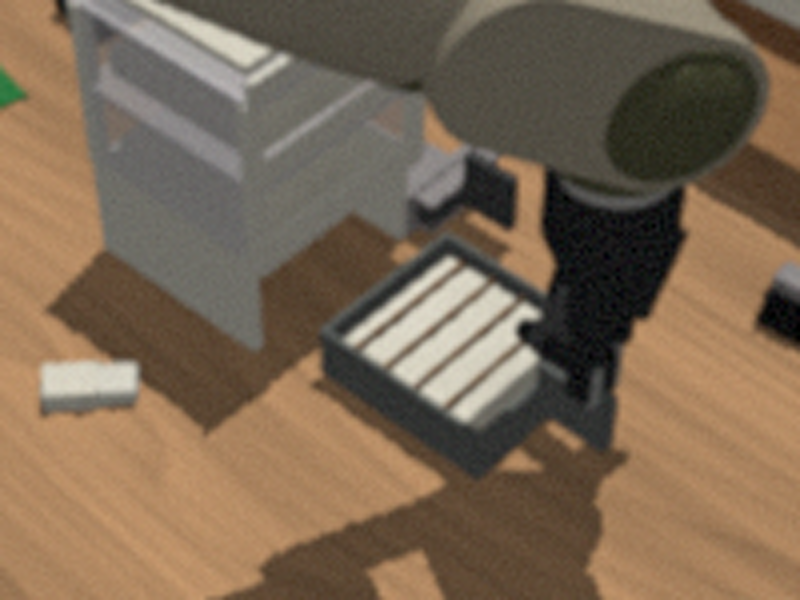

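The tray is gripped and roughly square in front of the mouth (rim corners at (333,171) and (338,338) in the top crop). I'll measure it against the rack.

```bash
python3 - <<'E'
from h import *
T=lambda u,v:np.array([230+(u+.5)/4-.5,180+(v+.5)/4-.5])
S=lambda u,v:np.array([240+(u+.5)/4-.5,175+(v+.5)/4-.5])
print(tri(T(333,171),S(449,239)),tri(T(337,337),S(325,335)))
o=[("top",(65,-60,40),T(333,171)),("top",(65,60,40),T(337,337)),("side",(65,-60,40),S(449,239)),("side",(65,60,40),S(325,335)),("side",(-65,60,40),S(476,436)),("side",(-65,60,0),S(480,475)),("side",(65,60,0),S(328,372))]
p,r=fit(o,[590,-90,1.6]);print("tray",p,r.tolist())
rk=np.array([582.1,24.6,1.603])
o=[("top",(144,-74,226),T(29,124)),("top",(144,74,226),T(33,361)),("top",(-12,74,226),T(284,359)),("top",(-12,-74,226),T(270,117)),
("side",(0,74,0),S(262,349)),("side",(144,74,0),S(106,248)),("side",(0,-74,0),S(411,238)),("top",(-60,-114,60),T(347,97)),("top",(-18,-114,60),T(296,97)),("side",(-60,-114,60),S(515,178))]
q,r=fit(o,rk);print("rack",q,r.tolist())
d=p-q;c,s=np.cos(q[2]),np.sin(q[2]);print("tray in rack",c*d[0]+s*d[1],-s*d[0]+c*d[1],d[2])
go(*W(q,(-205,0,0))[:2],30,q[2])
E
```

```text
(array([646.20382333, -18.53218842,  33.9512638 ]), np.float64(0.12095297874009248)) (array([527.45204383, -21.87873541,  35.86745845]), np.float64(0.3276079347789391))
tray [588.49317639 -84.679892     1.59476635] [[-0.0, -0.6], [-0.0, -0.2], [0.0, -1.8], [-0.7, -1.2], [1.6, 0.9], [-0.0, 1.9], [-1.1, 0.4]]
rack [582.16712241  24.43884784   1.60069773] [[-0.4, 0.2], [-0.3, 0.1], [-0.2, -1.3], [1.6, 0.0], [-1.7, 1.3], [-0.3, 0.4], [-0.7, -0.5], [1.3, -0.9], [-0.8, -0.4], [0.8, 0.7]]
tray in rack -109.25909196433862 -3.060909291803964 -0.005931371842868183
t 6.55 pos [ 590.5 -183.1   30.5] ang 1.6 zax [-0.004 -0.007 -1.   ] F [ 0.3  2.  -0.2] gap 0.113 q6 -0.51
tool cm [ 0.27 -0.21  0.05] roll -0.001
```

>>> {"method": "play_rows", "body": {
  "commands": [
    [0,0,-0.25,0,0],
    [0,0.8,0,0,0],
    [0,0.8,0,0,0],
    [0,0.8,0,0,0],
    [0,0.8,0,0,0],
    [0,0.8,0,0,0],
    [0,0,0,0,0]
  ]
}}

```text
time_s: 7.13
ee_pos: [585.0, -144.3, 30.6]
tcp_rot: [2.191, 2.245, -0.014]
contact_force: [1.2, 1.6, -1.4]
finger_gap: 0.117
```

```bash
python3 - <<'E'
from h import *
q=[582.2,24.4,1.601]
go(*W(q,(-95,0,0))[:2],30,q[2])
E
```

```text
t 7.1333 pos [ 585.  -144.3   30.6] ang 1.595 zax [-0.003 -0.01  -1.   ] F [ 1.2  1.6 -1.4] gap 0.117 q6 -0.45
tool cm [ 7.38  0.19 -0.02] roll -0.006
```

>>> {"method": "play_rows", "body": {
  "commands": [
    [0,0.8,0.05,0,0],
    [0,0.8,0.05,0,0],
    [0,0.8,0,0,0],
    [0,0.8,0,0,0],
    [0,0.8,0,0,0],
    [0,0,0,0,0]
  ]
}}

```text
time_s: 7.63
ee_pos: [585.2, -99.9, 30.6]
tcp_rot: [2.189, 2.245, -0.015]
contact_force: [-0.3, 0.7, 0.8]
finger_gap: 0.117
```

```bash
python3 - <<'E'
from h import *
import cv2
q=[582.2,24.4,1.601]
go(*W(q,(-95,0,0))[:2],30,q[2])
b=read_camera("side")[175:325,240:440,::-1]
cv2.imwrite("pics/e2.png",cv2.resize(b,(800,600),interpolation=cv2.INTER_CUBIC))
E
```

```text
t 7.6333 pos [585.2 -99.9  30.6] ang 1.596 zax [-0.002 -0.011 -1.   ] F [-0.3  0.7  0.8] gap 0.117 q6 -0.38
tool cm [2.93 0.06 0.03] roll -0.005
```

View pics/e2.png

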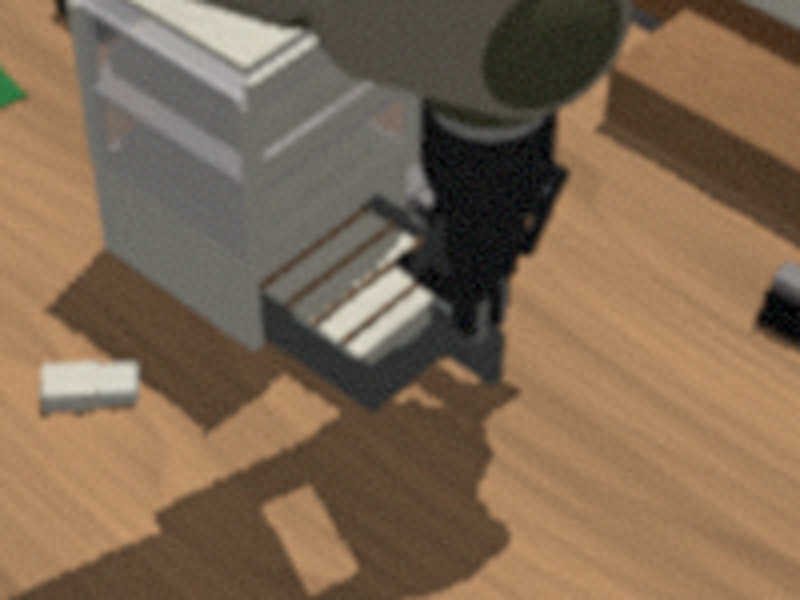

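The tray is about 40 mm into the mouth and square, with forces near zero. I'll advance a bit more, then release, lift, back off and roll 90°.

>>> {"method": "play_rows", "body": {
  "commands": [
    [0,0.8,0,0,0],
    [0,0.8,0,0,0],
    [0,0.8,0,0,0],
    [0,0,0,0,0],
    [1,0,0,0,0],
    [1,0,0,0,0],
    [1,0,0,0,0],
    [1,0,0,0,0],
    [1,0,0,0,0],
    [1,0,0,0,0]
  ]
}}

```text
time_s: 8.52
ee_pos: [584.2, -73.5, 29.8]
tcp_rot: [2.192, 2.245, -0.014]
contact_force: [-0.1, -1.6, -0.2]
finger_gap: 0.948
```

>>> {"method": "play_rows", "body": {
  "commands": [
    [1,0,0,-2,0],
    [1,0,0,-2,0],
    [1,0,0,-2,0],
    [1,0,0,-2,0],
    [1,-2,0,0,0],
    [1,-3,0,0,0],
    [1,-3,0,0,0],
    [1,-3,0,0,0],
    [1,0,0,0,0.12],
    [1,0,0,0,0.12]
  ]
}}

```text
time_s: 9.35
ee_pos: [586.6, -188.1, 114.7]
tcp_rot: [2.447, 1.963, -0.014]
contact_force: [-0.7, 0.3, 0.5]
finger_gap: 1.0
```

>>> {"method": "play_rows", "body": {
  "commands": [
    [1,0,0,0,0.12],
    [1,0,0,0,0.12],
    [1,0,0,0,0.12],
    [1,0,0,0,0.12],
    [1,0,0,0,0.12],
    [1,0,0,0,0.12],
    [1,0,0,0,0.12],
    [1,0,0,0,0.12],
    [1,0,0,0,0.12],
    [1,0,0,0,0.12]
  ]
}}

```text
time_s: 10.18
ee_pos: [585.5, -191.3, 113.9]
tcp_rot: [3.129, 0.161, -0.009]
contact_force: [0.3, 0.3, -1.0]
finger_gap: 1.0
```

```bash
python3 - <<'E'
from h import *
import cv2
q=[582.2,24.4,1.601]
go(*W(q,(-190,0,0))[:2],25,q[2]-np.pi/2)
b=read_camera("side")[175:325,240:440,::-1]
cv2.imwrite("pics/f2.png",cv2.resize(b,(800,600),interpolation=cv2.INTER_CUBIC))
E
```

```text
t 10.1833 pos [ 585.5 -191.3  113.9] ang 0.103 zax [-0.005 -0.008 -1.   ] F [ 0.3  0.3 -1. ] gap 1.0 q6 0.97
tool cm [ 0.56 -2.6   8.86] roll 0.073
```

View pics/f2.png

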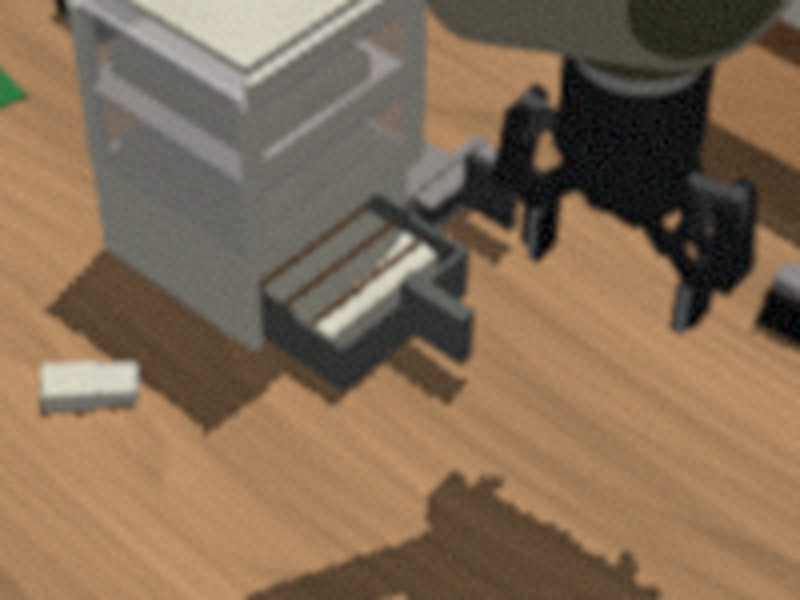

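The tray sits straight in the mouth and the jaws now open along the rack's depth. Next I'll descend in front of the tab and push with the back of the leading finger.

>>> {"method": "play_rows", "body": {
  "commands": [
    [1,0.3,0,2,0.07],
    [1,0.2,0,2,0],
    [1,0,0,2,0],
    [1,0,0,2,0],
    [1,0,0,1.2,0],
    [1,0,0,0,0]
  ]
}}

```text
time_s: 10.73
ee_pos: [591.0, -192.9, 19.5]
tcp_rot: [3.131, 0.058, -0.003]
contact_force: [0.1, 0.1, -0.1]
finger_gap: 1.001
```

```bash
python3 - <<'E'
from h import *
q=[582.2,24.4,1.601]
go(*W(q,(-105,0,0))[:2],18,q[2]-np.pi/2)
E
```

```text
t 10.7333 pos [ 591.  -192.9   19.5] ang 0.037 zax [-0.002 -0.01  -1.   ] F [ 0.1  0.1 -0.1] gap 1.001 q6 1.04
tool cm [ -0.15 -11.25   0.04] roll 0.007
```

>>> {"method": "play_rows", "body": {
  "commands": [
    [1,0,-1,0,0],
    [1,0,-1,0,0],
    [1,0,-1,0,0],
    [1,0,-1,0,0],
    [1,0,-1,0,0],
    [1,0,-1,0,0],
    [1,0,-1,0,0],
    [1,0,-1,0,0],
    [1,0,-1,0,0],
    [1,0,0,0,0]
  ]
}}

```text
time_s: 11.57
ee_pos: [588.5, -92.4, 23.1]
tcp_rot: [3.129, 0.069, 0.006]
contact_force: [0.1, -1.2, 0.0]
finger_gap: 1.002
```

```bash
python3 - <<'E'
from h import *
import cv2
q=[582.2,24.4,1.601]
go(*W(q,(-105,0,0))[:2],18,q[2]-np.pi/2)
b=read_camera("side")[175:325,240:440,::-1]
cv2.imwrite("pics/g2.png",cv2.resize(b,(800,600),interpolation=cv2.INTER_CUBIC))
E
```

```text
t 11.5667 pos [588.5 -92.4  23.1] ang 0.044 zax [ 0.004 -0.012 -1.   ] F [ 0.1 -1.2  0. ] gap 1.002 q6 1.19
tool cm [-0.27 -1.2   0.49] roll 0.014
```

View pics/g2.png

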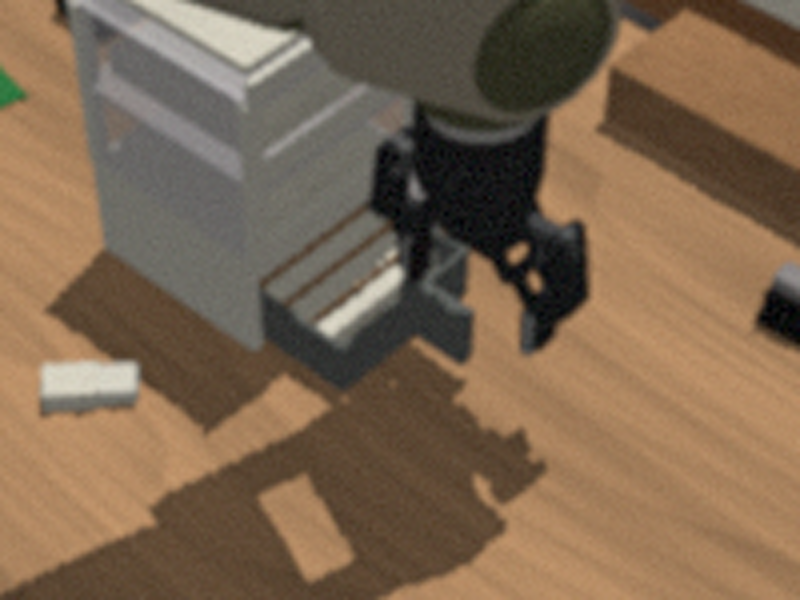

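The finger passed by the tab without touching it and the tray hasn't moved. I'll work out where the fingertip actually is.

```bash
python3 - <<'E'
from h import *
s=state();R=Ro.from_rotvec(s["tcp_rot"]).as_matrix()
for off in ((0,-45,-13),(0,-45,-40),(0,45,-13),(0,50,-13),(0,45,-30),(0,0,0)):
    print(off,((proj("side",s["ee_pos"]+R@np.array(off))-[240,175])*4).round())
q=[582.2,24.4,1.601]
for X in ((-118,0,60),(-118,0,18),(-68,0,60),(-68,-60,40)): print(X,((proj("side",W(q,X))-[240,175])*4).round())
E
```

```text
(0, -45, -13) [418. 306.]
(0, -45, -40) [418. 275.]
(0, 45, -13) [531. 375.]
(0, 50, -13) [538. 379.]
(0, 45, -30) [532. 356.]
(0, 0, 0) [473. 354.]
(-118, 0, 60) [472. 316.]
(-118, 0, 18) [470. 362.]
(-68, 0, 60) [411. 277.]
(-68, -60, 40) [472. 250.]
```

The tips of the fully open fingers sit about 30 mm above the TCP, so the finger passed over the tab. I'll go back, part-close to 0.7 and go lower.

>>> {"method": "play_rows", "body": {
  "commands": [
    [1,0,0,-1.5,0],
    [1,0,2,0,0],
    [1,0,2,0,0],
    [1,0,2,0,0],
    [1,0,2,0,0],
    [0.7,0,2,0,0],
    [0.7,0,0,1.5,0],
    [0.7,-0.2,0,1,0.01],
    [0.7,0,0,0.5,0],
    [0.7,0,0,0,0]
  ]
}}

```text
time_s: 12.45
ee_pos: [591.1, -201.6, 8.8]
tcp_rot: [3.127, 0.048, 0.007]
contact_force: [-1.2, -0.1, 0.3]
finger_gap: 0.696
```

```bash
python3 - <<'E'
from h import *
import cv2
q=[582.2,24.4,1.601]
go(*W(q,(-105,0,0))[:2],10,q[2]-np.pi/2)
b=read_camera("side")[190:340,290:490,::-1]
cv2.imwrite("pics/h2.png",cv2.resize(b,(800,600),interpolation=cv2.INTER_CUBIC))
s=state();R=Ro.from_rotvec(s["tcp_rot"]).as_matrix()
for off in ((0,-35,-8),(0,35,-8),(0,0,0)):
    print(off,((proj("side",s["ee_pos"]+R@np.array(off))-[290,190])*4).round())
E
```

```text
t 12.45 pos [ 591.1 -201.6    8.8] ang 0.031 zax [ 0.005 -0.015 -1.   ] F [-1.2 -0.1  0.3] gap 0.696 q6 1.03
tool cm [ -0.2  -12.11  -0.3 ] roll 0.001
(0, -35, -8) [364. 361.]
(0, 35, -8) [459. 421.]
(0, 0, 0) [410. 399.]
```

View pics/h2.png

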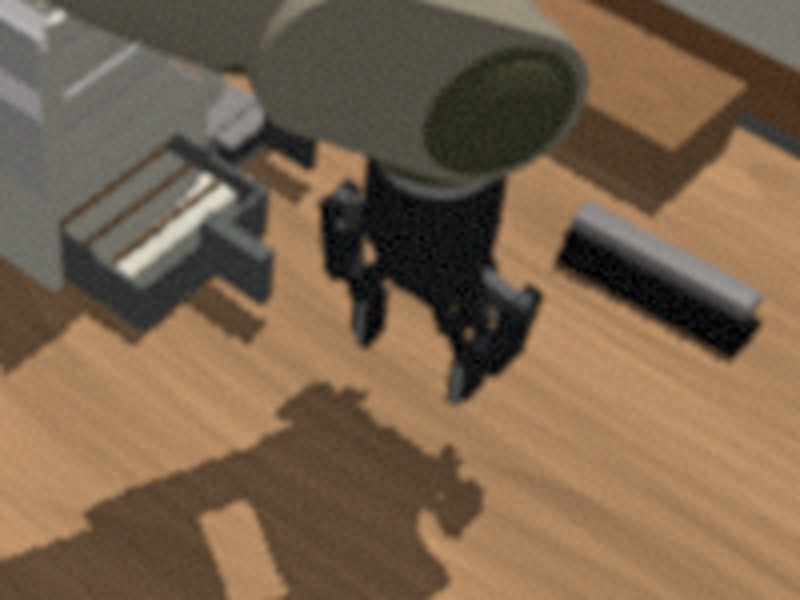

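>>> {"method": "play_rows", "body": {
  "commands": [
    [0.7,-0.2,-1,0.03,0],
    [0.7,0,-1,0.03,0],
    [0.7,0,-1,0.03,0],
    [0.7,0,-1,0.03,0],
    [0.7,0,-1,0.03,0],
    [0.7,0,-1,0.03,0],
    [0.7,0,-1,0.03,0],
    [0.7,0,-1,0.03,0],
    [0.7,0,-1,0.03,0],
    [0.7,0,0,0,0]
  ]
}}

```text
time_s: 13.33
ee_pos: [587.9, -100.5, 8.6]
tcp_rot: [3.122, 0.055, 0.018]
contact_force: [0.5, 0.0, -0.4]
finger_gap: 0.699
```

```bash
python3 - <<'E'
from h import *
import cv2
q=[582.2,24.4,1.601]
go(*W(q,(-90,0,0))[:2],10,q[2]-np.pi/2)
b=read_camera("side")[175:325,240:440,::-1]
cv2.imwrite("pics/i2.png",cv2.resize(b,(800,600),interpolation=cv2.INTER_CUBIC))
E
```

```text
t 13.3333 pos [ 587.9 -100.5    8.6] ang 0.035 zax [ 0.012 -0.019 -1.   ] F [ 0.5  0.  -0.4] gap 0.699 q6 1.19
tool cm [-0.17 -3.5  -0.21] roll 0.005
```

View pics/i2.png

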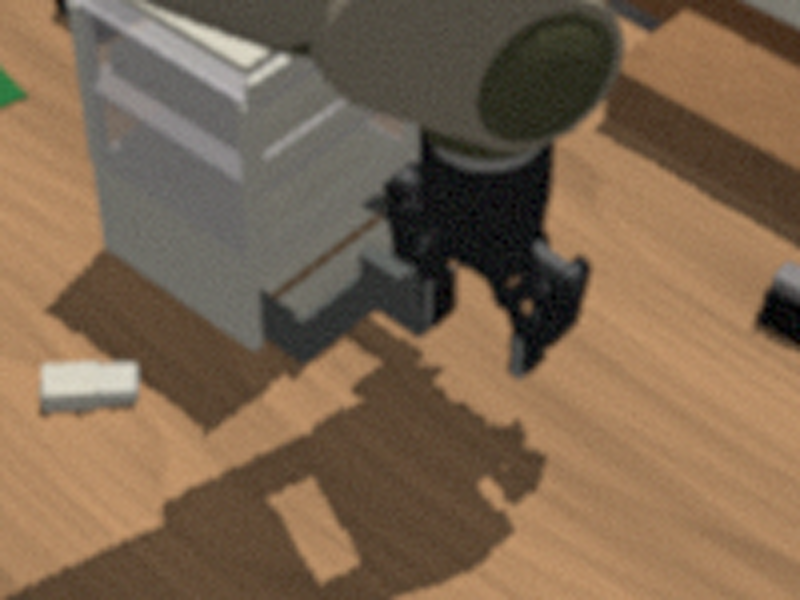

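The finger is now pushing the tab and the tray is going in. Before the last 38 mm I'll check the wrist clearance from the earlier picture.

```bash
python3 - <<'E'
from h import *
def ray(uv,z):
    return least_squares(lambda v:proj("top",[v[0],v[1],z])-uv,[580,-150]).x
T=lambda u,v:np.array([230+(u+.5)/4-.5,180+(v+.5)/4-.5])
t=np.array([591,-182]);q1=np.arctan2(-182,591);ax=np.array([-np.sin(q1),np.cos(q1)]);fw=np.array([np.cos(q1),np.sin(q1)])
for z in (230,265,300):
    for uv in ((486,185),(727,235),(550,90),(730,185),(428,340),(605,435)):
        d=ray(T(*uv),z)-t;print(z,uv,"axis",round(d@ax),"fwd",round(d@fw))
E
```

```text
230 (486, 185) axis 70 fwd 2
230 (727, 235) axis -83 fwd 16
230 (550, 90) axis 49 fwd 71
230 (730, 185) axis -76 fwd 47
230 (428, 340) axis 76 fwd -101
230 (605, 435) axis -45 fwd -125
265 (486, 185) axis 71 fwd -3
265 (727, 235) axis -78 fwd 11
265 (550, 90) axis 50 fwd 64
265 (730, 185) axis -71 fwd 41
265 (428, 340) axis 77 fwd -103
265 (605, 435) axis -41 fwd -126
300 (486, 185) axis 72 fwd -7
300 (727, 235) axis -72 fwd 6
300 (550, 90) axis 52 fwd 58
300 (730, 185) axis -66 fwd 35
300 (428, 340) axis 78 fwd -104
300 (605, 435) axis -37 fwd -127
```

The wrist's widest part is around z ≈ 280, above the rack, and below 226 it only reaches about 50 mm, so there's clearance. I'll keep pushing, with small steps near the end.

>>> {"method": "play_rows", "body": {
  "commands": [
    [0.7,-0.05,-0.7,0,0],
    [0.7,-0.05,-0.7,0,0],
    [0.7,0,-0.7,0,0],
    [0.7,0,-0.5,0,0],
    [0.7,0,0,0,0]
  ]
}}

```text
time_s: 13.8
ee_pos: [586.5, -74.8, 8.5]
tcp_rot: [3.12, 0.052, 0.02]
contact_force: [-0.1, -1.8, 0.5]
finger_gap: 0.697
```

>>> {"method": "play_rows", "body": {
  "commands": [
    [0.7,0,-0.3,0,0],
    [0.7,0,-0.3,0,0],
    [0.7,0,-0.3,0,0]
  ]
}}

```text
time_s: 14.05
ee_pos: [586.4, -66.0, 8.5]
tcp_rot: [3.119, 0.051, 0.021]
contact_force: [-0.7, -14.4, 4.3]
finger_gap: 0.701
```

```bash
python3 - <<'E'
from h import *
q=[582.2,24.4,1.601]
go(*W(q,(-88,0,0))[:2],10,q[2]-np.pi/2)
E
```

```text
t 14.05 pos [586.4 -66.    8.5] ang 0.033 zax [ 0.014 -0.021 -1.   ] F [ -0.7 -14.4   4.3] gap 0.701 q6 1.25
tool cm [-0.14 -0.24 -0.16] roll 0.003
```

>>> {"method": "play_rows", "body": {
  "commands": [
    [0.7,0,-0.2,0,0],
    [0.7,0,-0.15,0,0]
  ]
}}

```text
time_s: 14.22
ee_pos: [586.3, -66.3, 8.9]
tcp_rot: [3.112, 0.054, 0.021]
contact_force: [-0.2, -12.3, 2.6]
finger_gap: 0.7
```

```bash
python3 - <<'E'
from h import *
q=[582.2,24.4,1.601]
go(*W(q,(-88,0,0))[:2],10,q[2]-np.pi/2)
E
```

```text
t 14.2167 pos [586.3 -66.3   8.9] ang 0.035 zax [ 0.014 -0.029 -0.999] F [ -0.2 -12.3   2.6] gap 0.7 q6 1.25
tool cm [-0.13 -0.28 -0.12] roll 0.004
```

The tool stalled at rack x ≈ -90 under 12–14 N, which matches fully home. I'll back off, lift, and check the tab numerically.

>>> {"method": "play_rows", "body": {
  "commands": [
    [0.7,0,1,0,0],
    [0.7,0,3,0,0],
    [0.7,0,3,-1,0],
    [0.7,0,2,-3,0],
    [0.7,2,0,-3,0],
    [0.7,3,0,-3,0],
    [0.7,3,0,0,0],
    [0.7,3,0,0,0],
    [0.7,3,0,0,0],
    [0.7,0,0,0,0]
  ]
}}

```text
time_s: 15.05
ee_pos: [728.6, -149.7, 110.9]
tcp_rot: [3.128, 0.051, 0.002]
contact_force: [-0.4, -0.8, -0.5]
finger_gap: 0.703
```

```bash
python3 - <<'E'
from h import *
import cv2
q=[582.2,24.4,1.601]
go(*W(q,(-86,-141,0))[:2],9,q[2]-np.pi/2)
cv2.imwrite("pics/j2.png",read_camera("side")[:,:,::-1]);cv2.imwrite("pics/jt.png",read_camera("top")[:,:,::-1])
s=cv2.imread("pics/j2.png").max(2); t=cv2.imread("pics/jt.png").max(2)
for x in (67,60,50): print(x,"side tabend top",proj("side",W(q,(x-115,0,60))).round(1),"bot",proj("side",W(q,(x-115,0,18))).round(1),"top",proj("top",W(q,(x-115,0,60))).round(1),"tray front corner",proj("side",W(q,(x-65,60,40))).round(1))
c=proj("side",W(q,(-48,0,45))).round().astype(int)
print(c);print(s[c[1]-12:c[1]+14:2,c[0]-22:c[0]+16])
c=proj("top",W(q,(-48,0,60))).round().astype(int)
print(c);print(t[c[1]-5:c[1]+6,c[0]-14:c[0]+10])
E
```

```text
t 15.05 pos [ 728.6 -149.7  110.9] ang 0.033 zax [ 0.002 -0.013 -1.   ] F [-0.4 -0.8 -0.5] gap 0.703 q6 1.18
tool cm [ 0.   -9.38 10.07] roll 0.003
67 side tabend top [336.7 240.4] bot [336.6 252. ] top [314.6 243.3] tray front corner [306.  249.1]
60 side tabend top [338.8 241.7] bot [338.7 253.3] top [317.1 243.2] tray front corner [308.  250.4]
50 side tabend top [341.8 243.6] bot [341.6 255.2] top [320.7 243.1] tray front corner [310.9 252.3]
[337 245]
[[106 107 108 104 100  86  66  53  50  49  43  50  54  52  46  47  44  46
   53  52  47  55  80 100 105 101  95  78  85  87  80  76  77  77  83  93
  112 121]
 [103 106 110 104  91  62  43  51  52  47  47  50  55  53  64  80  77  67
   54  47  45  51  70  87 106 113 122 105  96  88  82  85  90 105 128 143
  153 148]
 [108 105  99  91  75  53  52  45  52  44  53  48  51  70  89  99  97  95
   89  81  74  75  85 127 147 163 163 165 158 141 127 118 145 163 163 164
  160 154]
 [ 98  81  67  51  44  45  45  51  50  46  52  50  48  48  57  64  84  96
   96  99  98  88 106 137 161 152 156 159 163 167 167 170 165 168 168 163
  164 159]
 [ 
[... 1850 characters left out ...]
60  65  62  76 103 122 124 118 121 124 121 128 117 114 119 124 126
  129 133 132 134 141 142]
 [ 79  60  63  62  60 114 126 124 122 124 122 125 111 108 112 120 124 127
  129 131 132 135 141 142]
 [ 78  62  65  62  59 114 126 121 122 123 121 120 105 109 116 120 126 130
  130 132 133 137 139 143]
 [ 76  62  62  61  59  96 104  98 101 100  97  95  98 110 117 120 125 131
  133 134 137 139 142 141]
 [ 73  54  57  57  57  66  70  62  62  65  68  83 103 114 118 122 129 132
  134 138 139 139 145 145]
 [ 88  83  88  87  87  87  85  88  88  88  85  93 110 115 121 125 131 133
  135 138 139 143 146 145]
 [ 97  93  97  98  99  99  98  96  96  99  95 100 110 120 124 128 130 135
  136 140 143 144 147 143]]
```

The tab end is at side-view column 336.5, against 336.7 predicted for fully home (338.8 would mean 7 mm short). Now the bolt: I'll lower beside the fin and slide in from the front.

>>> {"method": "play_rows", "body": {
  "commands": [
    [0.7,0,0,2.5,0],
    [0.7,0,0,2.5,0],
    [0.7,0,0,2.5,0],
    [0.7,0,0,2,0],
    [0.7,0,-2,0.2,0],
    [0.7,0,-2,0,0],
    [0.7,0,-2,0,0],
    [0.7,0,-1.5,0,0],
    [0.7,0,0,0,0]
  ]
}}

```text
time_s: 15.9
ee_pos: [712.0, -74.2, 10.0]
tcp_rot: [3.135, 0.043, -0.017]
contact_force: [0.3, 0.3, -0.9]
finger_gap: 0.702
```

```bash
python3 - <<'E'
from h import *
q=[582.2,24.4,1.601]
go(*W(q,(-86,-141,0))[:2],9,q[2]-np.pi/2)
E
```

```text
t 15.9 pos [712.  -74.2  10. ] ang 0.027 zax [-0.01  -0.006 -1.   ] F [ 0.3  0.3 -0.9] gap 0.702 q6 1.28
tool cm [ 1.42 -1.66  0.08] roll -0.003
```

>>> {"method": "play_rows", "body": {
  "commands": [
    [0.7,0.8,0.5,0,0],
    [0.7,0.8,0,0,0],
    [0.7,0.3,0,0,0],
    [0.7,0,0,0,0]
  ]
}}

```text
time_s: 16.23
ee_pos: [729.9, -79.7, 11.9]
tcp_rot: [3.135, 0.043, -0.017]
contact_force: [-0.3, 0.5, -0.2]
finger_gap: 0.698
```

```bash
python3 - <<'E'
from h import *
q=[582.2,24.4,1.601]
go(*W(q,(-86,-137,0))[:2],9,q[2]-np.pi/2)
E
```

```text
t 16.2333 pos [729.9 -79.7  11.9] ang 0.028 zax [-0.011 -0.006 -1.   ] F [-0.3  0.5 -0.2] gap 0.698 q6 1.28
tool cm [-0.75 -2.26  0.29] roll -0.003
```

>>> {"method": "play_rows", "body": {
  "commands": [
    [0.7,0.1,-0.8,0.1,0],
    [0.7,0.1,-0.8,0.1,0],
    [0.7,0.1,-0.7,0.1,0],
    [0.7,0,0,0,0]
  ]
}}

```text
time_s: 16.57
ee_pos: [731.2, -55.7, 8.8]
tcp_rot: [3.135, 0.041, -0.018]
contact_force: [0.3, -0.4, 0.3]
finger_gap: 0.699
```

```bash
python3 - <<'E'
from h import *
q=[582.2,24.4,1.601]
go(*W(q,(-86,-129,0))[:2],9,q[2]-np.pi/2)
E
```

```text
t 16.5667 pos [731.2 -55.7   8.8] ang 0.026 zax [-0.011 -0.006 -1.   ] F [ 0.3 -0.4  0.3] gap 0.699 q6 1.32
tool cm [-1.75  0.15 -0.  ] roll -0.004
```

>>> {"method": "play_rows", "body": {
  "commands": [
    [0.7,-1,0,0,0],
    [0.7,-1,0,0,0],
    [0.7,-1,0,0,0],
    [0.7,-1,0,0,0],
    [0.7,0,0,0,0]
  ]
}}

```text
time_s: 16.98
ee_pos: [690.0, -54.8, 8.8]
tcp_rot: [3.134, 0.045, -0.015]
contact_force: [-0.1, -1.0, 0.5]
finger_gap: 0.701
```

```bash
python3 - <<'E'
from h import *
q=[582.2,24.4,1.601]
go(*W(q,(-86,-84,0))[:2],9,q[2]-np.pi/2)
E
```

```text
t 16.9833 pos [690.  -54.8   8.8] ang 0.029 zax [-0.009 -0.007 -1.   ] F [-0.1 -1.   0.5] gap 0.701 q6 1.3
tool cm [-2.13  0.36  0.01] roll -0.001
```

>>> {"method": "play_rows", "body": {
  "commands": [
    [0.7,-0.7,0.1,0,0],
    [0.7,-0.5,0.1,0,0],
    [0.7,-0.4,0,0,0],
    [0.7,-0.3,0,0,0]
  ]
}}

```text
time_s: 17.32
ee_pos: [672.0, -56.6, 9.5]
tcp_rot: [3.134, 0.046, -0.01]
contact_force: [1.5, -0.7, -1.4]
finger_gap: 0.7
```

>>> {"method": "play_rows", "body": {
  "commands": [
    [0.7,-0.3,0,0,0],
    [0.7,-0.3,0,0,0]
  ]
}}

```text
time_s: 17.48
ee_pos: [669.4, -56.7, 10.0]
tcp_rot: [3.134, 0.043, 0.006]
contact_force: [28.1, 4.3, -14.2]
finger_gap: 0.698
```

```bash
python3 - <<'E'
from h import *
q=[582.2,24.4,1.601]
go(*W(q,(-86,-84,0))[:2],9,q[2]-np.pi/2)
E
```

```text
t 17.4833 pos [669.4 -56.7  10. ] ang 0.028 zax [ 0.004 -0.007 -1.   ] F [ 28.1   4.3 -14.2] gap 0.698 q6 1.29
tool cm [-0.07  0.23  0.1 ] roll -0.003
```

It hit a firm stop at x = 669.4, against 668.7 predicted for fully shut. I'll back off and verify.

>>> {"method": "play_rows", "body": {
  "commands": [
    [0.7,1.0,0,0,0],
    [0.7,1,0,0,0],
    [0.7,0,2,0,0],
    [0.7,0,3,0,0],
    [0.7,0,3,0,0],
    [0.7,0,2,-2,0],
    [0.7,0,2,-3,0],
    [0.7,0,3,-3,0],
    [0.7,0,3,-3,0],
    [0.7,0,0,0,0]
  ]
}}

```text
time_s: 18.32
ee_pos: [692.8, -240.0, 122.2]
tcp_rot: [3.136, 0.051, -0.007]
contact_force: [1.1, -0.3, 0.3]
finger_gap: 0.703
```

>>> {"method": "play_rows", "body": {
  "commands": [
    [0.7,0,3,-2,0],
    [0.7,0,3,-2,0],
    [0.7,0,3,-2,0],
    [0.7,0,0,0,0]
  ]
}}

```text
time_s: 18.65
ee_pos: [694.1, -330.3, 183.2]
tcp_rot: [3.137, 0.05, -0.011]
contact_force: [-0.9, -0.8, -0.3]
finger_gap: 0.702
```

```bash
python3 - <<'E'
from h import *
import cv2
q=[582.2,24.4,1.601]
go(0,0,0,0)
b=read_camera("side");cv2.imwrite("pics/k2.png",b[:,:,::-1]);t=read_camera("top");cv2.imwrite("pics/kt.png",t[:,:,::-1])
for x in (0,.02,.035,.045): print(x,"side",proj("side",W(q,(-60,-114+x*1e3,60))).round(1),"top",proj("top",W(q,(-60,-114+x*1e3,60))).round(1))
s=b.max(2);c=proj("side",W(q,(-60,-69,50))).round().astype(int);print(c);print(s[c[1]-8:c[1]+14:2,c[0]-14:c[0]+12])
c=proj("top",W(q,(-50,-69,60))).round().astype(int);print(c);print(t.max(2)[c[1]-10:c[1]+14,c[0]-8:c[0]+10])
c=proj("side",W(q,(-48,0,30))).round().astype(int);print("tab",c);print(s[c[1]-3:c[1]+1,c[0]-5:c[0]+7])
E
```

```text
t 18.65 pos [ 694.1 -330.3  183.2] ang 0.032 zax [-0.007 -0.005 -1.   ] F [-0.9 -0.8 -0.3] gap 0.702 q6 0.94
tool cm [-68.18 -35.32  18.66] roll 0.032
0 side [369.2 219.8] top [317.7 203. ]
0.02 side [364.3 223.7] top [317.9 210. ]
0.035 side [360.6 226.6] top [318.  215.3]
0.045 side [358.1 228.6] top [318.2 218.8]
[358 231]
[[102  67  47  53  55  68  90 101 106  90  70  72  80  74  79  72  81  85
   99 123 159 177 177 180 179 176]
 [ 68  39  35  37  35  44  52  54  57  65  74  73  73  77  84  96 104 120
  153 171 178 173 176 182 180 179]
 [ 56  47  31  38  28  35  34  34  37  46  56  60  65  74 104 153 177 179
  179 175 177 175 173 173 173 174]
 [ 58  44  37  36  42  38  30  28  37  42  36  38  40  53 102 161 186 189
  186 182 179 175 173 175 173 172]
 [ 39  38  34  38  33  33  36  30  36  44  30  24  28  43 101 152 173 171
  176 187 182 188 182 179 176 174]
 [ 35  39  33  29  36  37  37  36  38  42  28  33  35  60 123 175 181 174
  170 167 174 184 185 189 180 180]
 [ 78  79  66  55  49  33  34  30  35  37  39  31  28  56 129 180 186 182
  180 177 176 171 174 179 184 185]
 [ 92  98
[... 1757 characters left out ...]
3  88 156 174 173 175 174 174]
 [ 90  91  93  93  88  89  90  90  90  89  90  86 151 168 168 166 166 167]
 [ 93  92  89  87  90  88  90  90  87 126 142 138 161 166 164 164 162 162]
 [143 140 143 142 140 141 141 141 140 164 168 165 165 166 165 164 166 163]
 [171 171 171 171 169 170 171 168 170 167 167 165 166 165 164 164 163 161]
 [169 168 169 170 168 168 168 170 169 167 164 166 166 164 166 165 164 165]
 [167 168 168 169 169 170 169 167 169 169 169 167 167 168 168 169 169 165]]
tab [337 249]
[[ 53  49  47  47  62 124 171 176 177 172 173 175]
 [ 53  51  55  47  68 126 170 180 172 174 174 171]
 [ 49  53  50  52  61 125 171 179 175 176 171 177]
 [ 54  46  48  48  64 121 168 177 177 176 174 172]]
```

```bash
python3 -c "
from rig import *
print(hand_in(),state()['time_s'])"
```

```text
the job is handed in; nothing more can be done
the job is handed in; nothing more can be done
```

The tray is fully home in the bottom bay with its tab outwards, and the bolt is shut in front of it. I handed the job in at about 18.7 s, with the gripper well clear of everything.

**How it went:** I pinched the tab, squared the tray to the mouth and slid it partly in, then released it. I pushed it home with the back of one finger, and pushed the bolt's fin shut with the same finger.

**One miss:** the first push passed over the tab, because the fully open fingertips sit higher than I had reckoned. The tray did not move. I part-closed the gripper, went lower and repeated the push.

**Last checks:**

| | Force at the stop | Tool stopped at | Predicted | Edge seen in side view | Predicted |
|---|---|---|---|---|---|
| Tray | 12–14 N | rack x ≈ -90 mm | -88 mm | tab end, column 336.5 | 336.7 |
| Bolt | 28 N | world x = 669.4 mm | 668.7 mm | fin tip, column 357.7 | 358.1 |

- **Tray:** after the bolt was shut, the tab end was still at the same column.
- **Bolt:** the top view shows about 15.2 px of fin travel against 15.8 expected. That is roughly 1.7 mm short, within my reading error.
- **Not checked:** all 12 picture views were used by the time the tray was part-way in. The checks after that are numeric only, and I did not look again at the bystanders. The force and paths gave no sign of touching any of them.

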